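# Load the turbidity meter and lock its light cap

## Robot

A 6-joint arm with a two-finger parallel gripper is mounted at the origin on a cart in front of the work surface, level with it; the furniture and walls round the work are solid. World frame = base frame: x ahead of the robot, y to its left, z up, the work surface at z = 0. Lengths are in m, angles in rad, forces in N, time in s.
With the tool pointing down it reaches from about 0.425 to 0.95 m from the base axis. Payload 3.5 kg.
Tool frame: the origin (TCP) lies at the very end of the fingers, on their centre line; the grasp point (between the pads) lies 19 mm behind it (ctrl.grip_point_offset is the distance from the TCP to the grasp point, in m); z points along the fingers, y is the line along which they close (so a half turn about z gives the same grasp; the last joint's range is limited). The gripper opens to 85 mm and grips with 20 to 120 N. Pads are 22 mm wide; open, the fingers measure 114 mm over their backs; the gripper's body (76 mm by 85 mm) begins 54 mm behind the grasp point. The pads swing forward as they close: fully open they stand 13 mm farther back than shut.
Start: joints at [-1.3, 0.286, 1.577, -0, 1.279, -0.15], TCP at [0.276, -0.616, 0.231] pointing down, gripper open.
Joint ranges: [-2.77, 2.77], [-0.9, 2.22], [0.21, 2.48], [-1.53, 4.67], [0.24, 2.81], [-2.84, 2.84]. Speed limits (rad/s): [2.79, 2.79, 3.14, 3.14, 3.14, 3.14].

## Interface

Orientations are given as a unit quaternion [x, y, z, w].
In Python, from plant import telemetry, vision, ctrl gives the robot as it stands.
- The arm moves only by the tool arm_command, never from a script. Its argument "series" is one flat list of numbers, 7 for each row, row after row: the shift along the tool's x, y, z in cm, then the turn, a rotation vector about the tool's x, y, z in degrees, then the closure, from 0 (fully open) to 1 (shut). A call has 1 to 10 rows; each row is the pose to reach, as a shift and turn from the pose commanded when the call began, along the tool's axes at that moment; what a row does not reach only later rows make up. A row lasts 1/12 s, in which the tool goes at most 41.7 mm and 7.16 degrees, less where a joint would pass 70% of its speed; a pose out of reach is approached as far as the arm can. A call with a gripper value outside its range is refused whole. The fingers move at their own pace and stop on an object; "force" is the grip in N (left out, the last holds). Time passes only in rows, so rows that repeat a pose let the fingers close. It gives the time, the measured TCP pose, the force, the opening and the grip force at its end, in the units of the state.
- telemetry.get_state(): the state, without advancing time (a new reading comes with each control period).
- vision.read_camera(name): name is "scene" or "top"; returns a dict with "color" (480x640x3 uint8, blue, green, red), "K" (3x3 intrinsics, pixels), "rvec" (rotation vector, rad) and "tvec" (3), from world to camera coordinates, as OpenCV has them. Camera axes: x right, y down, z forward; pixel columns grow to the right and rows downward; lengths in m; the calibration is good to about 2 mm. A picture is of the moment at which its call begins. There is no depth.
- ctrl.sign_off(): hands the job in; it is judged then, once.
The state is a dict: "time": time; "qpos": joint angles; "dq": joint speeds; "joint_efforts": joint torques, N m; "eef_pos": TCP position; "tcp_rot": TCP orientation; "contact_force": force on the tool from outside, world axes, zero at the start; "wrist_torque": the same for the moment, N m; "opening": opening from 0.0 (shut) to 1.0 (fully open); "finger_force": force on a finger pad.
Only numpy, scipy, OpenCV 4.12 (cv2) and the standard library are available. Lean on these libraries where they do the work, as an engineer would, in place of code of your own. Each camera call takes 0.05 s, during which the arm holds its last target. There are 200 camera calls.

## Task

Stand the white-capped vial in the sample well of the turbidity meter, then fit the blue light cap over it, press the cap down against the spring and turn it clockwise until it drops into its locked detent, and let go. Feel your way in gently and force nothing, because the vial is glass, and leave the other vials standing where they are.

Things in the scene. Friction and masses are not known exactly. Their poses are not given: they have to be found in the camera images.
- meter: White bench turbidity meter, 216 x 170 mm, deck 72 mm high, fixed. Origin on the bench under its recess; x from the sloping front to the back, z up. In the 88 mm square recess lies a dark 78 mm wide port adapter with play: its axis is up to 4 mm off in x and in y (not turned), so feel for it; it does not shift under ordinary forces. Heights are over the bench.
- port (a point): Nominal centre of the round port (49 mm wide) on the adapter's top, height 80 mm, on the meter's z axis; the adapter's true axis is up to 4 mm off in x and y. Below the port's flange (80 down to 72 mm) the two lugs of the cap can turn.
- well (a point): Nominal centre of the well's mouth, in the floor under the port, height 64.3 mm: bore 30 mm wide, edge chamfered 2 mm. In it a sprung lift plate, top at 45 mm when free, yields about 1 mm per newton, down to 31 mm at most.
- slot (a point): Nominal place of one of two entry slots across from each other in the flange, top at 80 mm, 11.5 mm wide, reaching out to radius 29.5, marked by ring dots: 1.40 rad counterclockwise, seen from above, from meter x (the other at the half turn). The lugs go down through them. A stop keeps the lugs from turning counterclockwise.
- detent (a point): Nominal place of one of two detent pockets across from each other, 11.5 mm wide, cut 4 mm up into the flange's underside (roof at 76 mm), along meter x, marked by white lines. The far side of the pocket is the hard stop that ends the clockwise turn of about 1.4 rad.
- cap: Blue hollow light cap, 62 mm tall, 70 g, standing on its open end; origin at the centre of its underside. Skirt 46 mm wide, 34 inside, pad in its roof 32 mm up; a 60 mm disc 20 to 24 mm up. Lugs in the slots and vial in the well, the pad meets the vial when the underside is at 75 mm. The lugs pass under the flange with the underside below 66 mm (about 9 N), and bottom at 64.3.
- cap_bar (a point): Middle of the cap's grip bar, 50 mm above its underside: bar 42 mm long along cap x, 14 mm thick along cap y, standing 38 to 62 mm above the underside. A half turn of the cap makes no difference. Locked, the bar is parallel to meter x and the spring has lifted the cap 4 mm into the detent: underside at 70 mm, held up with about 5 N.
- cap_lug (a point): Middle of one of the cap's two lugs across from each other, at radius 25 on cap x, 3 mm above the underside: each 9 mm wide, 6 mm high, out to radius 28, in line with the grip bar and under a white line on the disc.
- vial_white: Glass vial with white screw cap and tan contents, 28 g: 27 mm wide up to 52 mm, cap 23 mm wide from there to its top at 62 mm; origin at the centre of its underside. In the well it stands on the lift plate, underside at about 45 mm, its top 27 mm above the adapter's top.
- vial_black_a: Black-capped vial with grey contents, same size; leave it standing.
- vial_black_b: Black-capped vial with tan contents, same size; leave it standing.

How it is judged:
On the way:
1. the white-capped vial stands in the sample well on the lift plate, released (horizontal distance between vial_white and port below 0.01 m and z of vial_white in the frame of meter below 0.047 m and angle between vial_white's own z axis and vertical below 0.15 rad and contact force between the fingers and vial_white below 0.1 N), for 0.2 s.
At the end, for the whole second after the job is handed in: The cap sits on the port within 9 mm, upright, its bar in line with the meter's front-to-back direction within 0.15 rad, risen into the detent (its underside 70 mm above the meter's underside, within 1.5 mm) and at rest, with the white-capped vial under it in the well (within 10 mm) (horizontal distance between cap and port below 0.009 m and z of cap in the frame of meter between 0.0685 and 0.0715 m and angle between the x axis of cap and the x axis of meter, either way round below 0.15 rad and angle between cap's own z axis and vertical below 0.08 rad and horizontal distance between vial_white and port below 0.01 m and z of vial_white in the frame of meter below 0.042 m and linear speed of cap below 0.01 m/s); the robot touches nothing.
It fails at once if the glass vial is pushed against the meter or the cap with more than 25 N (contact force between vial_white and meter above 25 N or contact force between vial_white and cap above 25 N).
It fails at once if the cap is forced on the meter with more than 40 N (contact force between cap and meter above 40 N).
It fails at once if the white-capped vial is tipped (angle between vial_white's own z axis and vertical above 0.5 rad).
It fails at once if another vial is moved more than 20 mm or knocked over (distance of any of vial_black_a, vial_black_b from where it was at the start of the episode above 0.02 m or angle between any of vial_black_a, vial_black_b's own z axis and vertical above 0.4 rad).
It also fails if it takes over 72 s, if anything falls off the work surface, if the arm or the gripper's body presses on something with over 40 N, if the wrist force passes 120 N, or if a joint passes its speed limit or range.

## Working session

There is one attempt and no reset: what is moved stays moved. The work goes in short steps, Python scripts to look and compute and a tool call to move; the robot and the scene stay as the last step left them, time stands still between calls to the robot, and variables do not carry over. Pictures are saved under pics/ and viewed, at most 10 in all, crops included, and the job is handed in when it is done.

Besides the shell and the picture viewer there is one more tool, called after "Request:" as name(argument=value, ...) on one line, values as JSON. arm_command: Moves the arm, as the interface text tells. Its arguments: {"type":"object","properties":{"series":{"type":"array","items":{"type":"number"}},"force":{"type":"number"}},"required":["series"]}

```bash
mkdir -p pics; ls; python3 - <<'E'
from plant import telemetry, vision, ctrl
import cv2
for n in("scene","top"):
    r=vision.read_camera(n); cv2.imwrite(f"pics/{n}0.png",r["color"]); print(n,r["K"].tolist(),r["rvec"],r["tvec"])
s=telemetry.get_state(); print(s)
E
```

```text
pics
scene [[599.0646794977838, 0.0, 313.23367817873805], [0.0, 599.0646794977838, 246.68456201799805], [0.0, 0.0, 1.0]] [ 2.4612439   0.48666482 -0.13875953] [-0.48524609 -0.10574356  1.46913738]
top [[509.81879060579854, 0.0, 319.29307377128816], [0.0, 509.81879060579854, 248.18866138142027], [0.0, 0.0, 1.0]] [ 2.13630563 -2.14102611  0.15649   ] [0.03112144 0.53771821 1.24652175]
{'time': 0.1, 'qpos': array([-1.29999180e+00,  2.87090426e-01,  1.57803974e+00, -9.55556057e-06,
        1.27859285e+00, -1.50014019e-01]), 'dq': array([ 0.00260319, -0.00103721, -0.00559262,  0.00015108,  0.00035128,
        0.00059119]), 'joint_efforts': array([ 6.18512968e-04, -4.07292295e+01, -2.93699169e+01, -1.42207064e-04,
        3.33465243e-03, -6.51392497e-06]), 'eef_pos': array([ 0.27559782, -0.61552177,  0.23007165]), 'tcp_rot': array([ 9.77944673e-01,  2.08861394e-01, -6.88581493e-05, -1.06296165e-03]), 'contact_force': array([ 0.11733698,  0.29644295, -0.01652792]), 'wrist_torque': array([ 0.01501669, -0.00017096, -0.02807036]), 'finger_force': 0.0, 'opening': 0.9995333198207326}
```

View pics/scene0.png

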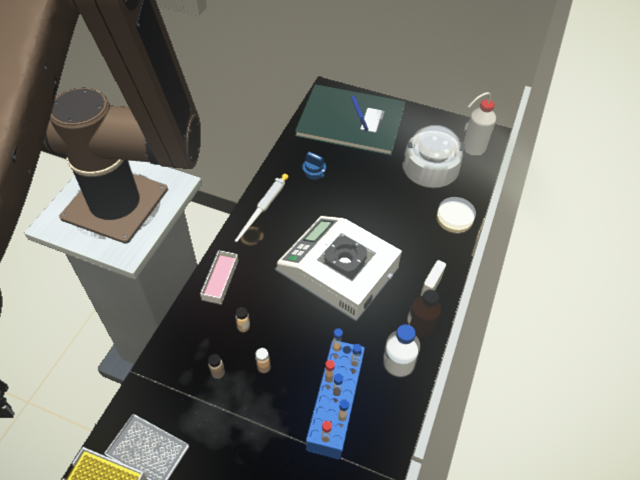

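View pics/top0.png

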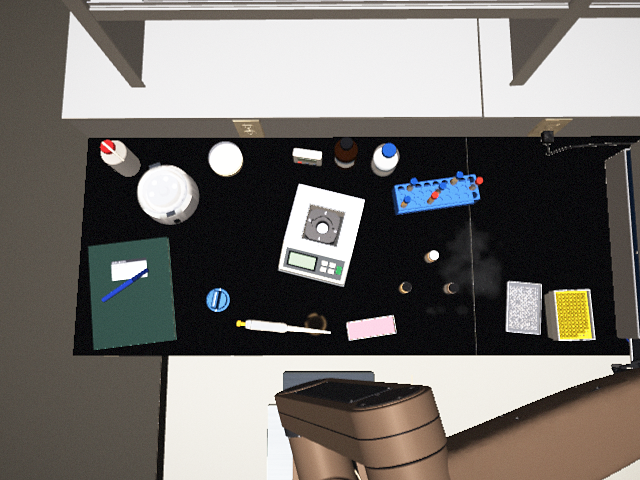

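The scene view shows the white-capped vial at (263,352), the black ones at (242,313) and (216,360), the blue cap at (314,165) and the meter port at (346,257). In the top view the white vial is at (432,256), the black ones at (405,287) and (450,287), the cap at (218,300) and the port at (322,228).

```bash
cat > h.py <<'E'
import numpy as np, cv2
from plant import telemetry, vision, ctrl
def cam(n):
    r=vision.read_camera(n); R=cv2.Rodrigues(np.array(r["rvec"]))[0]; t=np.array(r["tvec"]).ravel()
    return dict(img=r["color"],K=np.array(r["K"]),R=R,t=t)
def plane(c,uv,z):
    d=c["R"].T@np.linalg.solve(c["K"],np.array([uv[0],uv[1],1.])); o=-c["R"].T@c["t"]
    return o+d*(z-o[2])/d[2]
def tri(a,ua,b,ub):
    P=[k["K"]@np.c_[k["R"],k["t"]] for k in(a,b)]
    X=cv2.triangulatePoints(P[0],P[1],np.array(ua,float).reshape(2,1),np.array(ub,float).reshape(2,1)).ravel(); return X[:3]/X[3]
def proj(c,p):
    q=c["K"]@(c["R"]@np.array(p)+c["t"]); return q[:2]/q[2]
E
python3 - <<'E'
from h import *
s,t=cam("scene"),cam("top")
def crop(c,u,v,w,h,W,H): return cv2.resize(c["img"][v:v+h,u:u+w],(W,H),interpolation=cv2.INTER_CUBIC)
top=np.hstack([crop(t,272,178,100,75,400,300),crop(s,270,208,140,105,400,300)])
bot=np.hstack([crop(t,190,270,60,60,200,200),crop(s,285,135,60,60,200,200),crop(t,395,240,66,66,200,200),crop(s,200,300,80,80,200,200)])
cv2.imwrite("pics/c1.png",np.vstack([top,bot]))
E
```

```text
(no output)
```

View pics/c1.png

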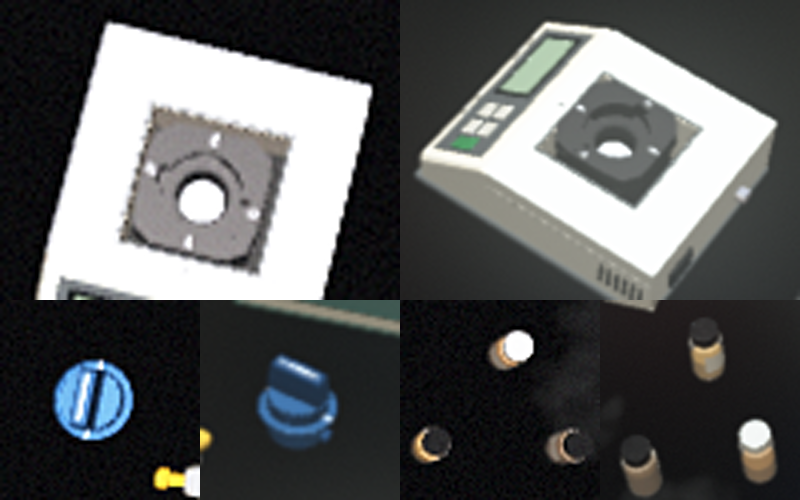

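```bash
cat > m1.py <<'E'
from h import *
s,t=cam("scene"),cam("top")
def blobs(c,mask,x0,y0,x1,y1,amin,amax):
    m=np.zeros_like(mask); m[y0:y1,x0:x1]=mask[y0:y1,x0:x1]
    n,l,st,ce=cv2.connectedComponentsWithStats(m)
    return [(ce[i].round(2).tolist(),st[i].tolist()) for i in range(1,n) if amin<=st[i,4]<=amax]
def g(c): return cv2.cvtColor(c["img"],cv2.COLOR_BGR2GRAY)
def hsv(c): return cv2.cvtColor(c["img"],cv2.COLOR_BGR2HSV)
for n,c,bx in(("top",t,(304,206,344,246)),("scene",s,(322,232,372,282))):
    x0,y0,x1,y1=bx; G=g(c).astype(int); np.set_printoptions(linewidth=250)
    B=cv2.morphologyEx(g(c),cv2.MORPH_TOPHAT,np.ones((7,7),np.uint8))
    m=(B>35).astype(np.uint8)
    print(n,"marks",blobs(c,m,*bx,2,40))
for n,c,bw,bc in(("top",t,(420,243,445,270),(200,280,236,320)),("scene",s,(245,340,280,380),(295,145,335,185))):
    H=hsv(c); white=((H[...,2]>185)&(H[...,1]<50)).astype(np.uint8)
    print(n,"vial",blobs(c,white,*bw,10,500))
    blue=((H[...,0]>95)&(H[...,0]<125)&(H[...,1]>90)&(H[...,2]>60)).astype(np.uint8)
    print(n,"cap",blobs(c,blue,*bc,40,2000), "capwhite",blobs(c,((H[...,2]>150)&(H[...,1]<70)).astype(np.uint8),*bc,1,60))
E
python3 m1.py
```

```text
top marks [([325.09, 212.64], [324, 211, 3, 4, 11]), ([322.0, 222.83], [320, 222, 5, 2, 6]), ([317.0, 228.0], [317, 226, 1, 5, 5]), ([327.0, 228.0], [327, 226, 1, 5, 5]), ([322.5, 233.0], [321, 233, 4, 1, 4]), ([318.57, 238.29], [318, 237, 2, 4, 7]), ([328.0, 242.0], [327, 242, 3, 1, 3])]
scene marks [([356.33, 243.67], [356, 243, 2, 2, 3]), ([327.12, 245.25], [326, 244, 4, 4, 8]), ([333.0, 245.5], [332, 245, 3, 2, 6]), ([358.25, 260.12], [357, 259, 4, 3, 8]), ([334.12, 261.88], [333, 261, 3, 3, 8])]
top vial [([433.89, 254.77], [430, 250, 9, 10, 73])]
top cap [([217.65, 299.71], [206, 288, 24, 24, 405])] capwhite [([219.6, 289.2], [219, 288, 2, 3, 5]), ([214.33, 298.54], [213, 292, 4, 14, 24]), ([215.5, 310.0], [215, 309, 2, 3, 4])]
scene vial [([261.49, 353.21], [256, 348, 12, 11, 102])]
scene cap [([313.65, 166.19], [302, 151, 25, 29, 466])] capwhite [([315.6, 155.8], [312, 154, 8, 4, 10]), ([323.5, 170.0], [323, 170, 2, 1, 2])]
```

```bash
cat > m2.py <<'E'
from h import *
s,t=cam("scene"),cam("top")
def cen(c,u,v,r=3):
    G=cv2.cvtColor(c["img"],cv2.COLOR_BGR2GRAY).astype(float)
    B=cv2.morphologyEx(G,cv2.MORPH_TOPHAT,np.ones((7,7)))
    u,v=int(round(u)),int(round(v)); p=np.clip(B[v-r:v+r+1,u-r:u+r+1]-25,0,None)
    yy,xx=np.mgrid[v-r:v+r+1,u-r:u+r+1]; return np.array([(p*xx).sum(),(p*yy).sum()])/p.sum()
T=dict(back=(325,212.6),front=(318.6,238.3),dl=(310,220.5),dr=(335.2,231.2))
S=dict(back=(358.2,260.1),front=(333,245.5),dl=(356.3,243.7),dr=(334.1,261.9))
P={}
for k in T:
    a,b=cen(t,*T[k]),cen(s,*S[k]); X=tri(t,a,s,b); P[k]=(plane(t,a,.08),plane(s,b,.08))
    print(k,a.round(2),b.round(2),(X*1e3).round(1),(P[k][0]*1e3).round(1),(P[k][1]*1e3).round(1))
for i in(0,1):
    c1=(P["back"][i]+P["front"][i])/2;c2=(P["dl"][i]+P["dr"][i])/2
    d=P["back"][i]-P["front"][i];e=P["dl"][i]-P["dr"][i]
    print("centre",(c1*1e3).round(1),(c2*1e3).round(1),"yaw",np.degrees(np.arctan2(d[1],d[0])),np.degrees(np.arctan2(e[1],e[0]))-80.2)
a,b=(433.89,254.77),(261.49,353.21)
print("vial",tri(t,a,s,b)*1e3,plane(t,a,.062)*1e3,plane(s,b,.060)*1e3)
a,b=(219.6,289.2),(215.5,310.)
A,B=plane(t,a,.024),plane(t,b,.024); d=A-B
print("cap marks",A*1e3,B*1e3,(A+B)/2*1e3,np.degrees(np.arctan2(d[1],d[0])),"disc centroid",plane(t,(217.65,299.71),.024)*1e3)
print("cap tri",tri(t,(217.65,299.71),s,(313.65,166.19))*1e3, "capmark scene",plane(s,(323.5,170),.024)*1e3)
for u in((405,287),(450,287)): print("black",plane(t,u,.06)*1e3)
# meter outline yaw from top
G=cv2.cvtColor(t["img"],cv2.COLOR_BGR2GRAY);m=(G>150).astype(np.uint8)
n,l,st,ce=cv2.connectedComponentsWithStats(m); i=l[200,345]
c,_=cv2.findContours((l==i).astype(np.uint8),cv2.RETR_EXTERNAL,cv2.CHAIN_APPROX_NONE)
q=cv2.approxPolyDP(c[0],6,True)[:,0]; print([(x.tolist(),(plane(t,x,.072)*1e3).round(0).tolist()) for x in q])
E
python3 m2.py
```

```text
back [325.26 212.56] [358.32 260.25] [620.8  14.6  79.5] [621.   14.8  80. ] [620.7  14.   80. ]
front [318.64 238.16] [332.97 245.39] [556.5  31.   79. ] [556.8  31.2  80. ] [556.4  30.1  80. ]
dl [309.54 220.38] [356.44 243.84] [601.9  53.9  79.7] [601.4  53.6  80. ] [602.2  53.8  80. ]
dr [335.14 230.38] [333.97 261.67] [574.8  -9.9  81.3] [576.1  -9.4  80. ] [573.9  -9.6  80. ]
centre [588.9  23.   80. ] [588.7  22.1  80. ] yaw -14.371511586075815 -12.079912155914514
centre [588.5  22.1  80. ] [588.   22.1  80. ] yaw -14.031208600019653 -14.253462264893884
vial [ 517.20386785 -254.66419576   59.83585283] [ 517.32623042 -253.94096627   62.        ] [ 516.93760922 -254.9175213    60.        ]
cap marks [436.06016067 282.71311473  24.        ] [383.75492062 291.57343675  24.        ] [409.90754064 287.14327574  24.        ] -9.614432460918316 disc centroid [409.54994494 286.89609298  24.        ]
cap tri [408.86419312 286.6447513   23.08346207] capmark scene [436.62804132 282.80427356  24.        ]
black [ 437.83078178 -180.63591838   60.        ]
black [ 437.58676151 -291.01279496   60.        ]
[([299, 184], [697.0, 80.0, 72.0]), ([279, 270], [479.0, 129.0, 72.0]), ([343, 286], [440.0, -28.0, 72.0]), ([364, 199], [657.0, -82.0, 72.0])]
```

The crops show the adapter's four white marks, the vials and the cap clearly. Both views agree within about 1 mm:
- **Port axis:** about (588.5, 22.3) mm
- **Meter yaw:** -14.1°
- **White vial:** (517, -254.5) mm
- **Cap:** (409.7, 287) mm, bar at -9.6°

```bash
cat > go.py <<'E'
import sys
from h import *
from scipy.spatial.transform import Rotation as Ro
# usage: go.py x y z(mm) yaw(deg): shift in tool cm and rotation vector deg from here to tool-down pose
x,y,z,w=map(float,sys.argv[1:5]); s=telemetry.get_state(); R=Ro.from_quat(s["tcp_rot"])
G=Ro.from_euler("z",w,degrees=True)*Ro.from_euler("x",180,degrees=True)
print("shift cm",(R.inv().apply(np.array([x,y,z])/1e3-s["eef_pos"])*100).round(2),"turn",np.degrees((R.inv()*G).as_rotvec()).round(2),
 "| tcp",(s["eef_pos"]*1e3).round(1),"F",s["contact_force"].round(2),"op",round(s["opening"],3),"q6",round(s["qpos"][5],2),"t",s["time"])
E
python3 go.py 517 -254.5 130 0
```

```text
shift cm [ 36.79 -23.14  10.12] turn [-2.000e-02 -0.000e+00  2.411e+01] | tcp [ 275.7 -616.   231.1] F [ 0.68 -0.92 -0.33] op 1.004 q6 -0.15 t 0.4
```

Request:
arm_command(series=[36.8,-23.1,10.1,0,0,24.1,0.3,36.8,-23.1,10.1,0,0,24.1,0.3,36.8,-23.1,10.1,0,0,24.1,0.3,36.8,-23.1,10.1,0,0,24.1,0.3,36.8,-23.1,10.1,0,0,24.1,0.3,36.8,-23.1,10.1,0,0,24.1,0.3,36.8,-23.1,10.1,0,0,24.1,0.3,36.8,-23.1,10.1,0,0,24.1,0.3,36.8,-23.1,10.1,0,0,24.1,0.3,36.8,-23.1,10.1,0,0,24.1,0.3], force=20)

```text
time: 1.23
eef_pos: [0.5023, -0.277, 0.137]
tcp_rot: [1.0, -0.0, 0.0, 0.0]
contact_force: [1.0, 0.2, 0.6]
opening: 0.698
finger_force: 0.0
```

```bash
python3 go.py 517 -254.5 37 0
```

```text
shift cm [ 1.47 -2.26 10.  ] turn [ 0.03 -0.04 -0.  ] | tcp [ 502.3 -277.   137. ] F [1.02 0.17 0.6 ] op 0.698 q6 0.89 t 1.2333
```

Request:
arm_command(series=[1.5,-2.3,3,0,0,0,0.3,1.5,-2.3,3,0,0,0,0.3,1.5,-2.3,3,0,0,0,0.3,1.5,-2.3,3,0,0,0,0.3,1.5,-2.3,3,0,0,0,0.3])

```text
time: 1.65
eef_pos: [0.5168, -0.2574, 0.1085]
tcp_rot: [1.0, -0.001, 0.001, 0.001]
contact_force: [0.7, -0.1, 0.2]
opening: 0.702
finger_force: 0.0
```

```bash
python3 go.py 517 -254.5 37 0; python3 - <<'E'
from h import *
s,t=cam("scene"),cam("top")
cv2.imwrite("pics/v1.png",np.hstack([cv2.resize(t["img"][200:300,380:480],(400,400),interpolation=cv2.INTER_CUBIC),cv2.resize(s["img"][280:380,200:300],(400,400),interpolation=cv2.INTER_CUBIC)]))
E
```

```text
shift cm [ 0.01 -0.3   7.15] turn [ 0.11 -0.12 -0.06] | tcp [ 516.8 -257.4  108.5] F [ 0.68 -0.11  0.19] op 0.702 q6 0.93 t 1.65
```

View pics/v1.png

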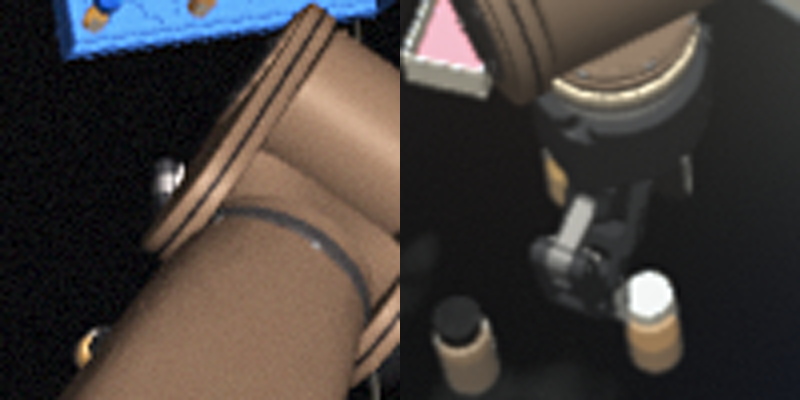

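```bash
python3 - <<'E'
from h import *
s=cam("scene")
for p in([.5168,-.2574,.1085],[.5168,-.2874,.1085],[.5168,-.2274,.1085],[.517,-.2545,.062]):
    u=proj(s,p); print(p,u.round(1),"crop",(400+(u[0]-200)*4).round(),((u[1]-280)*4).round())
E
```

```text
[0.5168, -0.2574, 0.1085] [259.5 342.6] crop 638.0 251.0
[0.5168, -0.2874, 0.1085] [252.6 356.1] crop 610.0 304.0
[0.5168, -0.2274, 0.1085] [266.2 329.6] crop 665.0 199.0
[0.517, -0.2545, 0.062] [261.6 352.6] crop 646.0 290.0
```

The picture shows the near fingertip at crop (605,305), where the TCP predicts it. The white cap is directly below the hand, so I'll descend and grip.

Request:
arm_command(series=[0,-0.3,1,0,0,0,0.3,0,-0.3,3,0,0,0,0.3,0,-0.3,5,0,0,0,0.3,0,-0.3,6.5,0,0,0,0.3,0,-0.3,7.1,0,0,0,0.3,0,-0.3,7.1,0,0,0,0.3])

```text
time: 2.3
eef_pos: [0.5148, -0.252, 0.0338]
tcp_rot: [1.0, -0.0, -0.002, -0.001]
contact_force: [-0.6, -0.1, -0.9]
opening: 0.7
finger_force: 0.0
```

Request:
arm_command(series=[0,0,0,0,0,0,0.6,0,0,0,0,0,0,0.65,0,0,0,0,0,0,0.7,0,0,0,0,0,0,0.8,0,0,0,0,0,0,0.9,0,0,0,0,0,0,0.9], force=20)

```text
time: 2.8
eef_pos: [0.5173, -0.2535, 0.0374]
tcp_rot: [1.0, 0.0, 0.001, 0.001]
contact_force: [-0.6, 0.4, 3.9]
opening: 0.301
finger_force: 19.9
```

```bash
python3 go.py 588.5 22.3 170 0
```

```text
shift cm [  7.16 -27.55 -13.29] turn [ 0.1  -0.13  0.01] | tcp [ 517.3 -253.5   37.4] F [-0.59  0.36  3.86] op 0.301 q6 0.94 t 2.8
```

Request:
arm_command(series=[0,0,-2,0,0,0,0.9,0,0,-4.5,0,0,0,0.9,0.5,-2,-8,0,0,0,0.9,1.5,-5.5,-10,0,0,0,0.9,2.5,-9,-11.5,0,0,0,0.9,3.5,-12.5,-13,0,0,0,0.9,4.4,-16,-13.3,0,0,0,0.9,5.3,-19.5,-13.3,0,0,0,0.9,6.2,-23,-13.3,0,0,0,0.9,7,-26,-13.3,0,0,0,0.9])

```text
time: 3.63
eef_pos: [0.5862, 0.0098, 0.1689]
tcp_rot: [1.0, 0.0, -0.0, -0.0]
contact_force: [0.8, -1.1, 0.2]
opening: 0.301
finger_force: 19.9
```

```bash
python3 go.py 588.5 22.3 120 0
```

```text
shift cm [ 0.24 -1.25  4.9 ] turn [-0.03  0.01  0.05] | tcp [586.2   9.8 168.9] F [ 0.76 -1.11  0.23] op 0.301 q6 1.41 t 3.6333
```

Request:
arm_command(series=[0.2,-1.2,2,0,0,0,0.9,0.2,-1.2,4,0,0,0,0.9,0.2,-1.2,4.2,0,0,0,0.9,0.2,-1.2,4.2,0,0,0,0.9,0.2,-1.2,4.2,0,0,0,0.9,0.2,-1.2,4.2,0,0,0,0.9])

```text
time: 4.13
eef_pos: [0.5891, 0.0186, 0.1284]
tcp_rot: [1.0, -0.0, 0.001, 0.0]
contact_force: [0.6, -0.0, 0.2]
opening: 0.296
finger_force: 19.9
```

```bash
python3 go.py 588.5 22.3 100 0;  python3 - <<'E'
from h import *
s,t=cam("scene"),cam("top")
cv2.imwrite("pics/v2.png",np.hstack([cv2.resize(t["img"][180:260,280:360],(400,400),interpolation=cv2.INTER_CUBIC),cv2.resize(s["img"][200:280,305:385],(400,400),interpolation=cv2.INTER_CUBIC)]))
z=telemetry.get_state()["eef_pos"][2]
for h in(.088,.15): print(proj(s,[.5885,.0223,h]),proj(t,[.5885,.0223,h]))
E
```

```text
shift cm [-0.07 -0.37  2.84] turn [ 0.02 -0.12 -0.04] | tcp [589.1  18.6 128.4] F [ 0.59 -0.    0.2 ] op 0.296 q6 1.43 t 4.1333
[345.77615153 250.47831532] [322.23931439 224.82503706]
[347.57018456 232.74233828] [322.2033931  219.56632625]
```

View pics/v2.png

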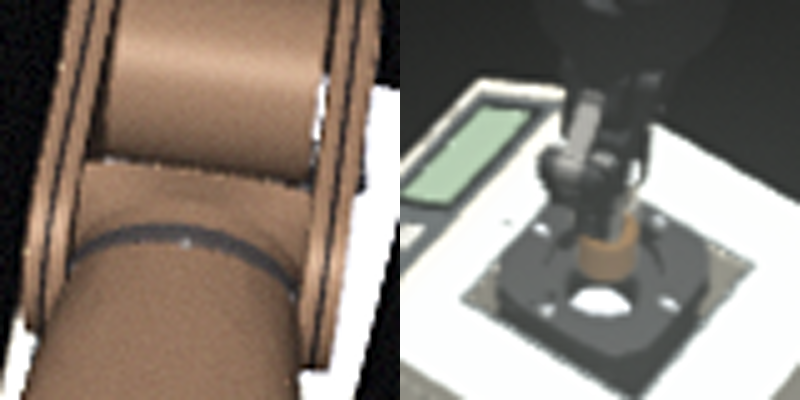

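The picture shows the vial upright in the fingers with its bottom at about crop (608,275), just over the port. I'll centre it and feel downward.

Request:
arm_command(series=[0,-0.37,0.5,0,0,0,0.9,0,-0.37,1.2,0,0,0,0.9,0,-0.37,1.8,0,0,0,0.9,0,-0.37,2.0,0,0,0,0.9,0,-0.37,2.0,0,0,0,0.9,0,-0.37,2.0,0,0,0,0.9])

```text
time: 4.73
eef_pos: [0.5881, 0.023, 0.1065]
tcp_rot: [1.0, 0.0, -0.0, -0.0]
contact_force: [0.4, -0.2, -0.4]
opening: 0.298
finger_force: 19.9
```

```bash
python3 go.py 588.5 22.3 100 0
```

```text
shift cm [0.04 0.07 0.65] turn [-0.01  0.05  0.01] | tcp [588.1  23.  106.5] F [ 0.42 -0.16 -0.4 ] op 0.298 q6 1.44 t 4.7333
```

Request:
arm_command(series=[0,0.05,0.15,0,0,0,0.9,0,0.05,0.3,0,0,0,0.9,0,0.05,0.45,0,0,0,0.9,0,0.05,0.6,0,0,0,0.9,0,0.05,0.6,0,0,0,0.9,0,0.05,0.6,0,0,0,0.9])

```text
time: 5.23
eef_pos: [0.5882, 0.0225, 0.1009]
tcp_rot: [1.0, 0.0, -0.0, -0.0]
contact_force: [1.0, -1.0, 0.8]
opening: 0.302
finger_force: 19.9
```

Request:
arm_command(series=[0,0,0.1,0,0,0,0.9,0,0,0.2,0,0,0,0.9,0,0,0.2,0,0,0,0.9,0,0,0.2,0,0,0,0.9])

```text
time: 5.57
eef_pos: [0.5882, 0.0225, 0.0989]
tcp_rot: [1.0, 0.0, -0.0, -0.0]
contact_force: [-0.8, -0.0, 0.3]
opening: 0.301
finger_force: 19.9
```

Request:
arm_command(series=[0,0,0.1,0,0,0,0.9,0,0,0.2,0,0,0,0.9,0,0,0.2,0,0,0,0.9,0,0,0.2,0,0,0,0.9])

```text
time: 5.9
eef_pos: [0.5882, 0.0225, 0.0969]
tcp_rot: [1.0, 0.0, -0.0, 0.0]
contact_force: [-0.9, -0.4, 0.1]
opening: 0.3
finger_force: 19.9
```

Request:
arm_command(series=[0,0,0.15,0,0,0,0.9,0,0,0.3,0,0,0,0.9,0,0,0.45,0,0,0,0.9,0,0,0.6,0,0,0,0.9,0,0,0.6,0,0,0,0.9,0,0,0.6,0,0,0,0.9])

```text
time: 6.4
eef_pos: [0.5882, 0.0225, 0.0908]
tcp_rot: [1.0, 0.0, -0.0, -0.0]
contact_force: [-0.9, 0.0, 0.6]
opening: 0.3
finger_force: 19.9
```

Request:
arm_command(series=[0,0,0.15,0,0,0,0.9,0,0,0.3,0,0,0,0.9,0,0,0.45,0,0,0,0.9,0,0,0.6,0,0,0,0.9,0,0,0.6,0,0,0,0.9,0,0,0.6,0,0,0,0.9])

```text
time: 6.9
eef_pos: [0.5882, 0.0225, 0.0848]
tcp_rot: [1.0, 0.0, -0.0, -0.0]
contact_force: [-0.8, -0.1, -0.2]
opening: 0.298
finger_force: 19.9
```

Request:
arm_command(series=[0,0,0.1,0,0,0,0.9,0,0,0.2,0,0,0,0.9,0,0,0.25,0,0,0,0.9,0,0,0.25,0,0,0,0.9,0,0,0.25,0,0,0,0.9])

```text
time: 7.32
eef_pos: [0.5883, 0.0225, 0.0825]
tcp_rot: [1.0, 0.0, -0.0, -0.0]
contact_force: [-0.3, 0.1, -0.0]
opening: 0.301
finger_force: 19.9
```

Request:
arm_command(series=[0,0,0,0,0,0,0.66,0,0,0,0,0,0,0.6,0,0,0,0,0,0,0.5,0,0,0,0,0,0,0.4,0,0,0,0,0,0,0.3,0,0,0,0,0,0,0.3])

```text
time: 7.82
eef_pos: [0.5883, 0.0225, 0.0825]
tcp_rot: [1.0, 0.0, 0.0, 0.0]
contact_force: [1.0, -0.4, -0.7]
opening: 0.699
finger_force: 0.0
```

Request:
arm_command(series=[0,0,-1,0,0,0,0.3,0,0,-3,0,0,0,0.3,0,0,-6,0,0,0,0.3,0,0,-9,0,0,0,0.3,-1,-4,-11,0,0,0,0.3,-3,-8,-11,0,0,0,0.3,-5,-12,-11,0,0,0,0.3])

```text
time: 8.4
eef_pos: [0.544, 0.1344, 0.1962]
tcp_rot: [1.0, -0.001, 0.003, -0.0]
contact_force: [1.8, -0.2, 0.3]
opening: 0.703
finger_force: 0.0
```

```bash
python3 go.py 409.7 287 120 -9.6;  python3 - <<'E'
from h import *
s,t=cam("scene"),cam("top")
cv2.imwrite("pics/v3.png",np.hstack([cv2.resize(t["img"][180:260,280:360],(400,400),interpolation=cv2.INTER_CUBIC),cv2.resize(s["img"][200:280,305:385],(400,400),interpolation=cv2.INTER_CUBIC)]))
for h in(.08,.107): print(proj(s,[.5885,.0223,h]),proj(t,[.5885,.0223,h]))
E
```

```text
shift cm [-13.51 -15.22   7.54] turn [-0.07 -0.35  9.48] | tcp [544.  134.4 196.2] F [ 1.84 -0.19  0.3 ] op 0.703 q6 1.63 t 8.4
[345.55473156 252.66729368] [322.24369435 225.46624432]
[346.31099649 245.19078839] [322.2286864  223.26914843]
```

View pics/v3.png

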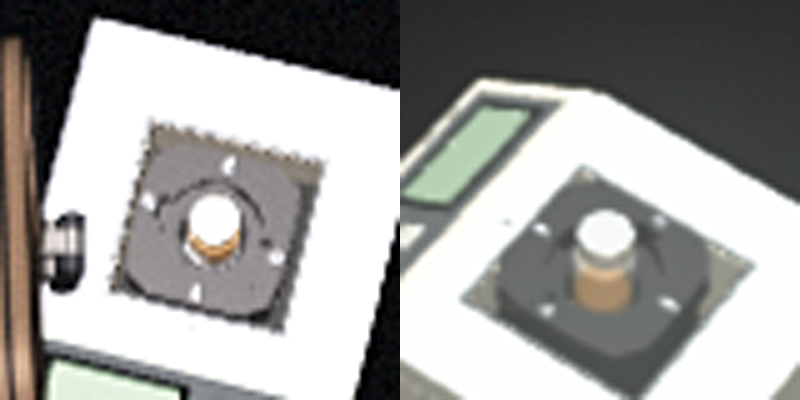

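The vial stands upright in the well: its cap top is at crop (214,218) in the top view and (607,235) in the scene view, within 1.5 px of the prediction. Next is the cap.

Request:
arm_command(series=[-13.5,-15.2,6,0,0,9.5,0.3,-13.5,-15.2,6,0,0,9.5,0.3,-13.5,-15.2,6,0,0,9.5,0.3,-13.5,-15.2,6,0,0,9.5,0.3,-13.5,-15.2,6,0,0,9.5,0.3,-13.5,-15.2,6,0,0,9.5,0.3,-13.5,-15.2,6,0,0,9.5,0.3,-13.5,-15.2,6,0,0,9.5,0.3,-13.5,-15.2,6,0,0,9.5,0.3])

```text
time: 9.25
eef_pos: [0.4093, 0.2851, 0.1336]
tcp_rot: [0.997, -0.083, 0.001, -0.0]
contact_force: [-0.2, -0.5, -0.5]
opening: 0.702
finger_force: 0.0
```

```bash
python3 go.py 409.7 287 42 -9.6
```

```text
shift cm [-0.01 -0.19  9.16] turn [-0.05 -0.12  0.04] | tcp [409.3 285.1 133.6] F [-0.18 -0.52 -0.49] op 0.702 q6 2.14 t 9.25
```

Request:
arm_command(series=[0,-0.2,2,0,0,0,0.4,0,-0.2,4.5,0,0,0,0.4,0,-0.2,7,0,0,0,0.4,0,-0.2,8.5,0,0,0,0.4,0,-0.2,9.1,0,0,0,0.4,0,-0.2,9.1,0,0,0,0.4,0,-0.2,9.1,0,0,0,0.4])

```text
time: 9.83
eef_pos: [0.4094, 0.2873, 0.0423]
tcp_rot: [0.997, -0.084, 0.001, -0.0]
contact_force: [0.2, 0.0, -0.1]
opening: 0.6
finger_force: 0.0
```

Request:
arm_command(series=[0,0,0,0,0,0,0.6,0,0,0,0,0,0,0.7,0,0,0,0,0,0,0.8,0,0,0,0,0,0,0.9,0,0,0,0,0,0,1,0,0,0,0,0,0,1,0,0,0,0,0,0,1,0,0,0,0,0,0,1], force=40)

```text
time: 10.5
eef_pos: [0.4088, 0.2878, 0.0425]
tcp_rot: [0.997, -0.082, 0.001, -0.0]
contact_force: [0.1, -2.2, 5.8]
opening: 0.164
finger_force: 41.0
```

```bash
python3 go.py 588.5 22.3 42 -9.6
```

```text
shift cm [22.09 23.24  0.08] turn [-0.02 -0.1   0.14] | tcp [408.8 287.8  42.5] F [ 0.07 -2.21  5.77] op 0.164 q6 2.15 t 10.5
```

Request:
arm_command(series=[0,0,-2,0,0,0,1,0,0,-5,0,0,0,1,1,1,-9,0,0,-7,1,3.5,3.5,-12.5,0,0,-14,1,6,6,-13.5,0,0,-21,1,8.5,8.5,-13.5,0,0,-28,1,11,11,-13.5,0,0,-35,1,13.5,14,-13.5,0,0,-42,1,16,17,-13.5,0,0,-49,1,18,19,-13.5,0,0,-56,1])

```text
time: 11.33
eef_pos: [0.5547, 0.0683, 0.1759]
tcp_rot: [0.923, 0.385, -0.0, -0.0]
contact_force: [0.4, 1.2, -0.2]
opening: 0.166
finger_force: 40.4
```

```bash
python3 go.py 588.5 22.3 162 66
```

```text
shift cm [-0.89  5.64  1.39] turn [-2.000e-02  1.000e-02 -2.072e+01] | tcp [554.7  68.3 175.9] F [ 0.43  1.23 -0.25] op 0.166 q6 0.72 t 11.3333
```

Request:
arm_command(series=[-0.5,2.5,0.5,0,0,-7,1,-0.9,5,1.2,0,0,-14,1,-0.9,5.6,1.4,0,0,-20.7,1,-0.9,5.6,1.4,0,0,-20.7,1,-0.9,5.6,1.4,0,0,-20.7,1,-0.9,5.6,1.4,0,0,-20.7,1,-0.9,5.6,1.4,0,0,-20.7,1])

```text
time: 11.92
eef_pos: [0.5869, 0.0256, 0.1625]
tcp_rot: [0.84, 0.542, 0.0, -0.0]
contact_force: [-0.4, -0.0, 0.2]
opening: 0.164
finger_force: 40.4
```

```bash
python3 go.py 588.5 22.3 122.5 66;  python3 - <<'E'
from h import *
s,t=cam("scene"),cam("top")
cv2.imwrite("pics/v4.png",cv2.resize(s["img"][195:285,300:390],(600,600),interpolation=cv2.INTER_CUBIC))
B=s["img"]; H=cv2.cvtColor(B,cv2.COLOR_BGR2HSV); W=((H[...,2]>130)&(H[...,1]<90)).astype(np.uint8)
e=telemetry.get_state()["eef_pos"]; zz=e[2]-.0425
u=np.array([np.cos(np.radians(66)),np.sin(np.radians(66)),0])
for k in(-1,1):
    print("mark pred",proj(s,np.r_[e[:2],zz+.024]+k*.0265*u), "lug",proj(s,np.r_[e[:2],zz+.003]+k*.028*u),"disc centre",proj(s,np.r_[e[:2],zz+.022]))
E
```

```text
shift cm [-0.24  0.28  4.  ] turn [-0.01 -0.02 -0.33] | tcp [586.9  25.6 162.5] F [-0.36 -0.01  0.16] op 0.164 q6 0.3 t 11.9167
mark pred [338.3319735  240.08831707] lug [337.3249952  246.57254406] disc centre [347.24142666 233.70913019]
mark pred [356.10965441 226.27295329] lug [355.86922731 232.05539778] disc centre [347.24142666 233.70913019]
```

View pics/v4.png

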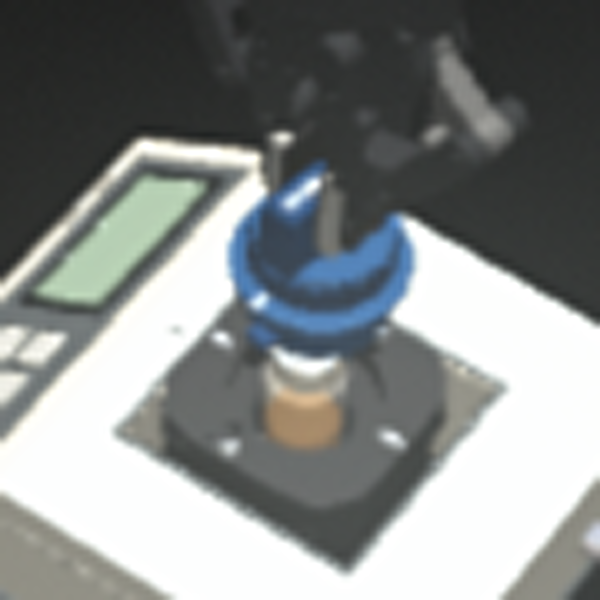

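The picture shows the cap held level with its near white mark at crop (260,299), i.e. pixel (339,239.9). The vial stands below it and the slot dot is at crop (228,445). I'll refine the cap's offset in the grip.

```bash
python3 - <<'E'
from h import *
s=cam("scene")
G=cv2.cvtColor(s["img"],cv2.COLOR_BGR2GRAY).astype(float); B=cv2.morphologyEx(G,cv2.MORPH_TOPHAT,np.ones((7,7)))
u,v,r=339,240,2; p=np.clip(B[v-r:v+r+1,u-r:u+r+1]-25,0,None); yy,xx=np.mgrid[v-r:v+r+1,u-r:u+r+1]
m=np.array([(p*xx).sum(),(p*yy).sum()])/p.sum()
st=telemetry.get_state(); e=st["eef_pos"]; zz=e[2]-.0425
X=plane(s,m,zz+.024); print("mark",m,X*1e3,"tcp",e*1e3)
d=(e-X)[:2]; print("rel to tcp mm",d*1e3,"len",np.hypot(*d)*1e3,"ang",np.degrees(np.arctan2(d[1],d[0])))
H=cv2.cvtColor(s["img"],cv2.COLOR_BGR2HSV); m=((H[...,0]>95)&(H[...,0]<125)&(H[...,1]>110)&(H[...,2]>60)).astype(np.uint8)
for v in range(230,240): 
    x=np.where(m[v,320:380])[0]+320; print(v,x.min(),x.max(),end="; ")
c=proj(s,np.r_[e[:2],zz+.022])
P=np.array([proj(s,[e[0]+.03*np.cos(a),e[1]+.03*np.sin(a),zz+.022]) for a in np.linspace(0,6.28,200)]); print("\npred disc u range",P[:,0].min(),P[:,0].max(),"at v",P[P[:,0].argmin(),1],P[P[:,0].argmax(),1],"vmax",P[:,1].max())
E
```

```text
mark [338.96783626 239.76315789] [577.25146725   2.56853945 144.26833209] tcp [587.16562562  25.40940525 162.76833209]
rel to tcp mm [ 9.91415837 22.84086581] len 24.899712586281268 ang 66.53657576183666
230 336 359; 231 335 360; 232 335 360; 233 335 361; 234 335 361; 235 335 360; 236 335 360; 237 336 360; 238 336 359; 239 337 359; 
pred disc u range 332.8167962983826 361.6884910905387 at v 233.32844512171812 234.31805019172728 vmax 245.32217446288985
```

```bash
python3 go.py 587.8 20.9 126 66
```

```text
shift cm [-0.39  0.24  3.68] turn [ 0.02 -0.01 -0.28] | tcp [587.2  25.4 162.8] F [ 0.14  0.54 -1.09] op 0.163 q6 0.29 t 12.0667
```

Request:
arm_command(series=[-0.4,0.24,0.2,0,0,-0.3,1,-0.4,0.24,0.4,0,0,-0.3,1,-0.4,0.24,1.2,0,0,-0.3,1,-0.4,0.24,2,0,0,-0.3,1,-0.4,0.24,2.8,0,0,-0.3,1,-0.4,0.24,3.4,0,0,-0.3,1,-0.4,0.24,3.6,0,0,-0.3,1,-0.4,0.24,3.6,0,0,-0.3,1,-0.4,0.24,3.6,0,0,-0.3,1])

```text
time: 12.82
eef_pos: [0.5879, 0.02, 0.1262]
tcp_rot: [0.839, 0.545, -0.0, -0.0]
contact_force: [-0.2, 0.1, -0.8]
opening: 0.162
finger_force: 40.4
```

```bash
python3 go.py 587.8 20.9 121 66
```

```text
shift cm [ 0.08 -0.05  0.52] turn [-0.02  0.    0.  ] | tcp [587.9  20.  126.2] F [-0.18  0.1  -0.8 ] op 0.162 q6 0.28 t 12.8167
```

Request:
arm_command(series=[0.08,-0.05,0.1,0,0,0,1,0.08,-0.05,0.2,0,0,0,1,0.08,-0.05,0.3,0,0,0,1,0.08,-0.05,0.3,0,0,0,1,0.08,-0.05,0.3,0,0,0,1])

```text
time: 13.23
eef_pos: [0.5878, 0.0209, 0.1235]
tcp_rot: [0.839, 0.545, 0.0, 0.0]
contact_force: [-0.1, 0.9, -0.9]
opening: 0.158
finger_force: 40.4
```

Request:
arm_command(series=[0,0,0.05,0,0,0,1,0,0,0.1,0,0,0,1,0,0,0.1,0,0,0,1,0,0,0.1,0,0,0,1])

```text
time: 13.57
eef_pos: [0.5878, 0.0209, 0.1224]
tcp_rot: [0.839, 0.545, -0.0, -0.0]
contact_force: [0.3, 0.1, -0.6]
opening: 0.162
finger_force: 40.4
```

Request:
arm_command(series=[0,0,0.05,0,0,0,1,0,0,0.1,0,0,0,1,0,0,0.1,0,0,0,1,0,0,0.1,0,0,0,1])

```text
time: 13.9
eef_pos: [0.5878, 0.0209, 0.1213]
tcp_rot: [0.839, 0.545, -0.0, -0.0]
contact_force: [0.6, 0.2, -0.9]
opening: 0.167
finger_force: 40.4
```

Request:
arm_command(series=[0,0,0.05,0,0,0,1,0,0,0.1,0,0,0,1,0,0,0.1,0,0,0,1,0,0,0.1,0,0,0,1])

```text
time: 14.23
eef_pos: [0.5878, 0.0209, 0.1204]
tcp_rot: [0.839, 0.545, -0.0, -0.0]
contact_force: [0.3, -0.2, -0.6]
opening: 0.159
finger_force: 40.4
```

Request:
arm_command(series=[0,0,0.05,0,0,0,1,0,0,0.1,0,0,0,1,0,0,0.1,0,0,0,1,0,0,0.1,0,0,0,1])

```text
time: 14.57
eef_pos: [0.5878, 0.0209, 0.1193]
tcp_rot: [0.839, 0.545, -0.0, -0.0]
contact_force: [-0.5, -0.5, -0.3]
opening: 0.163
finger_force: 40.4
```

Request:
arm_command(series=[0,0,0.05,0,0,0,1,0,0,0.1,0,0,0,1,0,0,0.1,0,0,0,1,0,0,0.1,0,0,0,1])

```text
time: 14.9
eef_pos: [0.5878, 0.0209, 0.1184]
tcp_rot: [0.839, 0.545, -0.0, -0.0]
contact_force: [0.9, -0.1, -0.6]
opening: 0.165
finger_force: 40.4
```

Request:
arm_command(series=[0,0,0.1,0,0,0,1,0,0,0.2,0,0,0,1,0,0,0.2,0,0,0,1,0,0,0.2,0,0,0,1])

```text
time: 15.23
eef_pos: [0.5877, 0.021, 0.1163]
tcp_rot: [0.839, 0.545, -0.0, -0.0]
contact_force: [0.1, -0.1, -0.9]
opening: 0.166
finger_force: 40.4
```

Request:
arm_command(series=[0,0,0.1,0,0,0,1,0,0,0.2,0,0,0,1,0,0,0.2,0,0,0,1,0,0,0.2,0,0,0,1])

```text
time: 15.57
eef_pos: [0.588, 0.0209, 0.1147]
tcp_rot: [0.839, 0.545, 0.0, 0.0]
contact_force: [-0.2, 0.0, 0.4]
opening: 0.16
finger_force: 40.6
```

Request:
arm_command(series=[0,0,0.1,0,0,0,1,0,0,0.2,0,0,0,1,0,0,0.2,0,0,0,1,0,0,0.2,0,0,0,1])

```text
time: 15.9
eef_pos: [0.5881, 0.0209, 0.1128]
tcp_rot: [0.839, 0.545, 0.0, 0.0]
contact_force: [-0.7, 0.3, 2.2]
opening: 0.165
finger_force: 40.8
```

Request:
arm_command(series=[0,0,0.1,0,0,0,1,0,0,0.2,0,0,0,1,0,0,0.2,0,0,0,1,0,0,0.2,0,0,0,1])

```text
time: 16.23
eef_pos: [0.5881, 0.0209, 0.1109]
tcp_rot: [0.839, 0.545, 0.0, 0.0]
contact_force: [-1.4, -0.1, 4.4]
opening: 0.163
finger_force: 41.0
```

Request:
arm_command(series=[0,0,0.1,0,0,0,1,0,0,0.2,0,0,0,1,0,0,0.2,0,0,0,1,0,0,0.2,0,0,0,1])

```text
time: 16.57
eef_pos: [0.5882, 0.0209, 0.1091]
tcp_rot: [0.839, 0.545, 0.0, 0.0]
contact_force: [-0.8, 0.3, 6.1]
opening: 0.161
finger_force: 41.1
```

Request:
arm_command(series=[0,0,0.05,0,0,0,1,0,0,0.1,0,0,0,1,0,0,0.1,0,0,0,1,0,0,0.1,0,0,0,1])

```text
time: 16.9
eef_pos: [0.5883, 0.0209, 0.1084]
tcp_rot: [0.839, 0.545, 0.0, 0.0]
contact_force: [-1.3, 0.3, 6.1]
opening: 0.165
finger_force: 41.2
```

Request:
arm_command(series=[0,0,0.05,0,0,0,1,0,0,0.1,0,0,0,1,0,0,0.1,0,0,0,1,0,0,0.1,0,0,0,1])

```text
time: 17.23
eef_pos: [0.5884, 0.0209, 0.1076]
tcp_rot: [0.839, 0.545, 0.0, 0.0]
contact_force: [-1.2, 0.7, 7.8]
opening: 0.161
finger_force: 41.2
```

Request:
arm_command(series=[0,0,0.05,0,0,0,1,0,0,0.1,0,0,0,1,0,0,0.1,0,0,0,1,0,0,0.1,0,0,0,1])

```text
time: 17.57
eef_pos: [0.5885, 0.0209, 0.107]
tcp_rot: [0.839, 0.545, 0.001, 0.0]
contact_force: [-1.5, 1.0, 8.1]
opening: 0.158
finger_force: 41.1
```

Request:
arm_command(series=[0,0,0.05,0,0,0,1,0,0,0.1,0,0,0,1,0,0,0.1,0,0,0,1,0,0,0.1,0,0,0,1])

```text
time: 17.9
eef_pos: [0.5886, 0.0209, 0.1068]
tcp_rot: [0.839, 0.545, 0.001, 0.0]
contact_force: [-3.4, 0.4, 12.2]
opening: 0.164
finger_force: 40.9
```

The force jump at TCP 106.8 mm means the lugs have bottomed and are through the slots. I'll ease off slightly and turn clockwise, pivoting about the cap's axis, which lies about 1.4 mm from the TCP along tool x.

Request:
arm_command(series=[-0.02,-0.05,-0.04,0,0,0,1,-0.02,-0.05,-0.05,0,0,3,1,-0.02,-0.06,-0.05,0,0,6,1,-0.02,-0.07,-0.05,0,0,10,1,-0.02,-0.07,-0.05,0,0,10,1,-0.02,-0.07,-0.05,0,0,10,1])

```text
time: 18.4
eef_pos: [0.5883, 0.0209, 0.1069]
tcp_rot: [0.883, 0.469, 0.001, 0.001]
contact_force: [-1.5, 0.3, 9.1]
opening: 0.166
finger_force: 41.2
```

```bash
python3 go.py 587.8 20.9 107.4 -14.2; python3 -c "
from h import *
print(telemetry.get_state()['wrist_torque'])"
```

```text
shift cm [-0.03 -0.04 -0.05] turn [ 0.08 -0.15 70.19] | tcp [588.3  20.9 106.9] F [-1.53  0.34  9.11] op 0.166 q6 0.46 t 18.4
[ 0.10943055  0.28963091 -0.02026327]
```

Request:
arm_command(series=[0,-0.02,0,0,0,5,1,0,-0.03,0,0,0,10,1,0.01,-0.04,0,0,0,15,1,0.01,-0.05,0,0,0,20,1,0.01,-0.06,0,0,0,25,1,0.02,-0.07,0,0,0,30,1,0.02,-0.07,0,0,0,30,1,0.02,-0.07,0,0,0,30,1])

```text
time: 19.07
eef_pos: [0.588, 0.0215, 0.1069]
tcp_rot: [0.974, 0.225, 0.002, 0.0]
contact_force: [-1.9, 0.1, 9.6]
opening: 0.164
finger_force: 41.3
```

```bash
python3 go.py 587.8 20.9 107.4 -14.2; python3 -c "
from h import *
print(telemetry.get_state()['wrist_torque'])"
```

```text
shift cm [-0.04  0.04 -0.05] turn [ 3.000e-02 -1.900e-01  4.018e+01] | tcp [588.   21.5 106.9] F [-1.92  0.1   9.63] op 0.164 q6 0.98 t 19.0667
[0.1584102  0.24737303 0.01817207]
```

Request:
arm_command(series=[0,-0.02,0,0,0,5,1,0,-0.03,0,0,0,10,1,0.01,-0.04,0,0,0,15,1,0.01,-0.05,0,0,0,20,1,0.01,-0.06,0,0,0,25,1,0.02,-0.07,0,0,0,30,1,0.02,-0.07,0,0,0,30,1,0.02,-0.07,0,0,0,30,1])

```text
time: 19.73
eef_pos: [0.5881, 0.0222, 0.1069]
tcp_rot: [0.999, -0.035, 0.002, 0.0]
contact_force: [0.9, 1.0, 7.9]
opening: 0.164
finger_force: 41.3
```

```bash
python3 go.py 587.8 20.9 107.4 -14.2; python3 -c "
from h import *
print(telemetry.get_state()['wrist_torque'])"
```

```text
shift cm [-0.02  0.13 -0.05] turn [-0.02 -0.23 10.18] | tcp [588.1  22.2 106.9] F [0.89 0.96 7.89] op 0.164 q6 1.51 t 19.7333
[0.15508039 0.11069068 0.03627157]
```

Request:
arm_command(series=[0,-0.01,0,0,0,2,1,0,-0.01,0,0,0,4,1,0,-0.02,0,0,0,6,1,0,-0.02,0,0,0,8,1,0,-0.02,0,0,0,10,1,0,-0.02,0,0,0,10,1,0,-0.02,0,0,0,10,1])

```text
time: 20.32
eef_pos: [0.588, 0.0225, 0.1069]
tcp_rot: [0.993, -0.122, 0.002, -0.0]
contact_force: [-0.6, 0.4, 8.8]
opening: 0.163
finger_force: 41.3
```

```bash
python3 go.py 587.8 20.9 107.4 -14.2; python3 -c "
from h import *
print(telemetry.get_state()['wrist_torque'])"
```

```text
shift cm [ 0.02  0.16 -0.05] turn [-0.04 -0.22  0.2 ] | tcp [588.   22.5 106.9] F [-0.64  0.37  8.83] op 0.163 q6 1.68 t 20.3167
[0.13087818 0.08796119 0.00874314]
```

Request:
arm_command(series=[0,0,-0.1,0,0,0,1,0,0,-0.2,0,0,0,1,0,0,-0.3,0,0,0,1,0,0,-0.4,0,0,0,1,0,0,-0.4,0,0,0,1,0,0,-0.4,0,0,0,1])

```text
time: 20.82
eef_pos: [0.5874, 0.0224, 0.1099]
tcp_rot: [0.993, -0.122, 0.001, -0.0]
contact_force: [-0.7, 0.4, 5.9]
opening: 0.16
finger_force: 40.9
```

Request:
arm_command(series=[0,0,-0.05,0,0,0,1,0,0,-0.1,0,0,0,1,0,0,-0.1,0,0,0,1,0,0,-0.1,0,0,0,1])

```text
time: 21.15
eef_pos: [0.587, 0.0224, 0.1104]
tcp_rot: [0.993, -0.122, 0.001, -0.0]
contact_force: [0.1, -0.0, 5.7]
opening: 0.16
finger_force: 40.9
```

Request:
arm_command(series=[0,0,-0.05,0,0,0,1,0,0,-0.1,0,0,0,1,0,0,-0.1,0,0,0,1,0,0,-0.1,0,0,0,1])

```text
time: 21.48
eef_pos: [0.5866, 0.0225, 0.111]
tcp_rot: [0.993, -0.122, 0.0, -0.0]
contact_force: [1.3, -0.4, 5.3]
opening: 0.166
finger_force: 40.8
```

Request:
arm_command(series=[0.05,0,-0.05,0,0,0,1,0.08,0,-0.1,0,0,0,1,0.08,0,-0.12,0,0,0,1,0.08,0,-0.12,0,0,0,1])

```text
time: 21.82
eef_pos: [0.5871, 0.0224, 0.1119]
tcp_rot: [0.993, -0.122, -0.0, -0.0]
contact_force: [-2.0, 1.3, 5.0]
opening: 0.165
finger_force: 40.7
```

```bash
python3 go.py 587.8 20.9 112.5 -14.2; python3 -c "
from h import *
print(telemetry.get_state()['wrist_torque'])"
```

```text
shift cm [ 0.11  0.12 -0.06] turn [-0.    0.04  0.2 ] | tcp [587.1  22.4 111.9] F [-1.97  1.33  5.  ] op 0.165 q6 1.68 t 21.8167
[ 0.03136669 -0.0424472  -0.01061098]
```

Request:
arm_command(series=[0,0,-0.05,0,0,0,1,0,0,-0.06,0,0,0,1,0,0,-0.06,0,0,0,0.85,0,0,-0.06,0,0,0,0.8,0,0,-0.06,0,0,0,0.7,0,0,-0.06,0,0,0,0.5,0,0,-0.06,0,0,0,0.4,0,0,-0.06,0,0,0,0.4])

```text
time: 22.48
eef_pos: [0.587, 0.0223, 0.1125]
tcp_rot: [0.993, -0.122, -0.0, 0.0]
contact_force: [-0.7, -0.0, 0.3]
opening: 0.602
finger_force: 0.0
```

Request:
arm_command(series=[0,0,-1,0,0,0,0.4,0,0,-3,0,0,0,0.4,0,0,-6,0,0,0,0.4,0,0,-9,0,0,0,0.4,0,4,-11,0,0,0,0.4,0,8,-11,0,0,0,0.4,0,12,-11,0,0,0,0.4,0,15,-11,0,0,0,0.4,0,15,-11,0,0,0,0.4,0,15,-11,0,0,0,0.4])

```text
time: 23.32
eef_pos: [0.5508, -0.1247, 0.2236]
tcp_rot: [0.992, -0.123, 0.0, -0.0]
contact_force: [0.4, 0.1, -0.3]
opening: 0.602
finger_force: 0.0
```

```bash
python3 - <<'E'
from h import *
s,t=cam("scene"),cam("top")
cv2.imwrite("pics/v5.png",np.hstack([cv2.resize(t["img"][180:260,280:360],(400,400),interpolation=cv2.INTER_CUBIC),cv2.resize(s["img"][200:280,305:385],(400,400),interpolation=cv2.INTER_CUBIC)]))
w=np.radians(-14.2); u=np.array([np.cos(w),np.sin(w),0])
for z in(.090,.094):
  for k in(-1,1):
    p=np.array([.5884,.0222,z])+k*.0265*u; print("mark",k,z,proj(t,p).round(1),proj(s,p).round(1))
for n,c,(x0,y0,x1,y1) in(("top",t,(300,200,345,245)),("scene",s,(325,220,375,270))):
    H=cv2.cvtColor(c["img"],cv2.COLOR_BGR2HSV); m=((H[...,0]>95)&(H[...,0]<125)&(H[...,1]>90)&(H[...,2]>60)).astype(np.uint8)[y0:y1,x0:x1]
    y,x=np.where(m); print(n,"blue centroid",x.mean()+x0,y.mean()+y0)
    w_=((H[...,2]>150)&(H[...,1]<80)).astype(np.uint8)[y0:y1,x0:x1]
    _,_,st,ce=cv2.connectedComponentsWithStats(w_); print([( (q+[x0,y0]).round(1).tolist(),int(a[4])) for q,a in zip(ce,st) if a[4]<60])
print(proj(t,[.5884,.0222,.093]),proj(s,[.5884,.0222,.093]))
E
```

```text
mark -1 0.09 [319.6 235. ] [335.7 244. ]
mark 1 0.09 [324.9 214.4] [356. 256.]
mark -1 0.094 [319.6 234.8] [335.7 242.9]
mark 1 0.094 [324.9 214.1] [356.2 254.9]
top blue centroid 322.4761904761905 224.8
[([325.1, 212.1], 8), ([319.0, 213.0], 3), ([315.5, 214.5], 2), ([322.1, 221.4], 25), ([330.0, 215.0], 1), ([312.5, 217.5], 2), ([332.0, 217.0], 1), ([309.3, 220.4], 17), ([335.0, 222.0], 1)]
scene blue centroid 343.8805460750853 250.36860068259386
[([329.0, 223.0], 3), ([334.5, 243.0], 2), ([332.0, 245.5], 2), ([355.7, 255.1], 7), ([368.0, 256.0], 1), ([358.2, 260.1], 8), ([334.0, 261.5], 6), ([327.5, 267.5], 27)]
[322.27762169 224.4602193 ] [345.85570233 249.11922795]
```

View pics/v5.png

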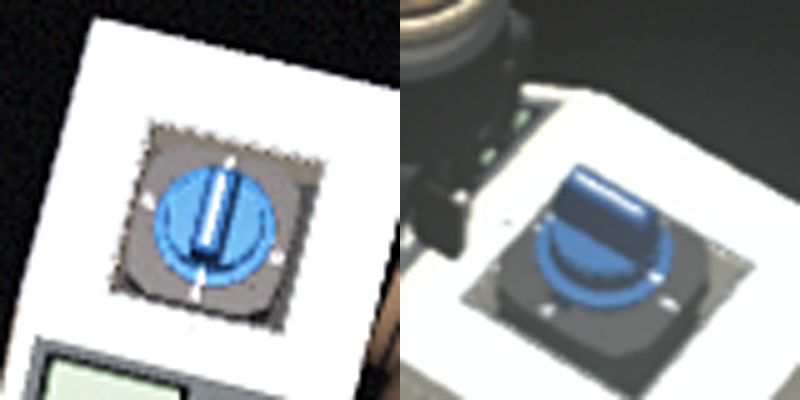

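The cap sits on the port with its bar in line with the meter's white lines. Its mark at scene pixel (355.7,255.1) matches the risen height, predicted at (356.2,254.9), and the arm is clear.

```bash
python3 -c "
from plant import ctrl
print(ctrl.sign_off())"
```

```text
the job is handed in; nothing more can be done
None
```

I handed the job in at about 23 s: the white-capped vial stands in the well, and the cap is turned into its detent, risen to about 70 mm and released. The arm is clear; I did not re-check the black vials on camera at the end, and the hand-in returned no verdict.

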